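Fetch the hinge jig from under the propped cabinet top with a reacher

TASK

The hinge jig has slid under the propped-up cabinet top: hold the reacher by its slanted pistol grip, squeeze the red trigger to close its jaws on the jig, draw it out and swing it onto the green mat still in the jaws, then let go and leave the reacher standing on its foot, jaws open and clear of the jig. The jig must lie flat on the mat with its middle well inside the edges. Do not touch the jig with the hand, knock the cabinet top, or disturb the other things.

Things in the scene. Friction and masses are not known exactly. Their poses are not given: they have to be found in the camera images.
- reacher_grip (a point): Where to hold: midway between rear face of the black pistol grip and front face of the red trigger, 89 mm up, 70 mm along the 100 mm grip, which leans 35 deg back from the jaws. z = up along the grip, y = left, x = forward-up, the squeeze line; free width along it 54 mm, 24-30 mm across. Fingers come down along -z, one behind the grip, one ahead of the trigger; 25 mm free past this point.
- trigger (a joint): Travel towards the grip, m: 0 free, 0.020 fully squeezed. Held width = 54 mm minus travel. Spring 6 N at 0, 12 N at 0.020. Moves both jaws: mid-pad gap 83 mm at 0, 70 at 0.004, 44 (pads parallel) at 0.0132, on the jig. Squeezed 2-4 mm the reacher is held with jaws open; 30 N grips the jig well. Flat face 27 mm up, 35 mm down from the grip point. Squeezing pushes the reacher forward too.
- reacher_jaws (a point): Point midway between the jaw pads, mid-length of the 50 mm long, 24 mm tall pads, 16 mm above the table when the reacher stands; 161 mm ahead of the grip point along the shaft. x = along the shaft, away from the grip, y = left, z = up. Pads run 25 mm ahead of and behind this point; open, the jaws are 115 mm wide over all. The jaw head begins 49 mm behind this point.
- reacher: The reacher: 225 mm long, 0.27 kg, black with aluminium shaft, red trigger, red-backed jaws; stands on its flat foot and can be slid along the table. Origin on the table under the lower end of the grip, x along the shaft to the jaws, z up. Foot from 65 mm behind to 20 mm ahead of the origin, 56 mm wide; jaw head also rests on the table.
- jaw_left: Left jaw, 85 mm long; origin at its pivot in the jaw head.
- jaw_right: Right jaw, 85 mm long; origin at its pivot in the jaw head.
- jig_mid (a point): Centre (13 mm above the table) of the hinge jig: loose black block 84 mm long (x), 44 mm wide (y), 26 mm tall, about 0.14 kg, with a yellow knob (to 42 mm) and a grey plate, 40 mm tall, at its far (+x) end. Lies under the cabinet top, plain end (-x, yellow patch) towards the robot; the jaws take it by its flat sides, 44 mm apart.
- jig: The hinge jig's body; origin under its centre, on the table.
- panel: Grey cabinet top with a clear glass inset, 160 (x) by 380 (y) mm, 18 thick, fixed on two wooden bearers; clear height 75 mm. Origin on the table under its centre. Bearers 30 mm wide along x at y = +172 and -172 mm: gap 314 mm wide, open at -x. Orange clamp, 28 mm wide, on the front rim at y = +135 mm: 55 mm out from the rim, 205 mm high, lower jaw 57 mm above the table.
- mat: Green mat on the table, 180 mm (x) by 200 mm (y), about 1 mm thick; origin at its centre on the table. Nothing stands on it.
- drill: Blue cordless drill driver, 220 mm tall, standing on its battery; origin under its centre. Leave alone.
- bracket: Steel angle bracket, 90 mm legs; origin under the middle of the lying leg. Leave alone.
- peg0: Silver shelf peg, 42 mm tall, standing on the cabinet top. Leave alone.
- peg1: Second silver shelf peg, likewise on the cabinet top. Leave alone.
- tape: Yellow tape measure, 65 mm, on the table. Leave alone.
- driver: Yellow screwdriver, 190 mm, lying on the table along its x. Leave alone.
- tub: Jar of screws, 70 mm across, 75 mm tall, blue lid. Leave alone.
Mind the look-alikes: they are no part of the job. What is shaped like the reacher but purple is not meant.

How it is judged (in metres and radians):
On the way, in this order (a step that is already met when the one before it is completed fails the run):
1. both jaws grip the jig while it is still under the cabinet top (contact force between each of jaw_left, jaw_right and jig above 1 N and x of jig_mid in the frame of panel between -0.06 and 0.06 m and y of jig_mid in the frame of panel between -0.15 and 0.15 m), for 0.2 s.
2. the jig's centre is over the mat (within 75 mm of its centre along x, 85 mm along y), still gripped by both jaws (contact force between each of jaw_left, jaw_right and jig above 0.3 N and x of jig_mid in the frame of mat between -0.075 and 0.075 m and y of jig_mid in the frame of mat between -0.085 and 0.085 m), for 0.1 s.
At the end, for the whole second after the job is handed in: Jig flat (within 0.2 rad) and still, its centre within 75 mm (mat x) and 85 mm (mat y) of the mat's centre; trigger released (under 3 mm); reacher still, upright (within 0.15 rad) on its foot on the table, not pressing on the jig (x of jig_mid in the frame of mat between -0.075 and 0.075 m and y of jig_mid in the frame of mat between -0.085 and 0.085 m and angle between jig_mid's own z axis and vertical below 0.2 rad and height (world z) of jig_mid below 0.022 m and linear speed of each of jig, reacher below 0.02 m/s and value of joint trigger below 0.003 m and angle between reacher's own z axis and vertical below 0.15 rad and height (world z) of reacher below 0.01 m and contact force between reacher and jig below 0.1 N); the robot touches nothing.
It fails at once if the hand or arm touches the jig (contact force between any of the fingers, the arm and jig above 0.5 N).
It fails at once if the hand, arm or reacher knocks the cabinet top, its bearers or clamp (over 8 N) (contact force between any of the fingers, the arm, reacher and panel above 8 N).
It fails at once if a bystander is moved by more than 20 mm (distance of any of drill, bracket, peg0, peg1, tape, driver, tub from where it was at the start of the episode above 0.02 m).
It also fails if it takes over 61 s, if anything falls off the work surface, if the arm or the gripper's body presses on something with over 40 N, if the wrist force passes 120 N, or if a joint passes its speed limit or range.

ROBOT

A 6-joint arm with a two-finger parallel gripper is mounted at the origin on the work surface. World frame = base frame: x ahead of the robot, y to its left, z up, the work surface at z = 0. Lengths are in mm, angles in degrees, forces in N, time in s.
With the tool pointing down it reaches from about 300 to 850 mm from the base axis. Payload 4.2 kg.
Tool frame: the origin (TCP) lies midway between the tips of the shut fingers; the grasp point (between the pads) lies 19 mm behind it (env.grip_depth is the distance from the TCP to the grasp point, in mm); z points along the fingers, y is the line along which they close (so a half turn about z gives the same grasp; the last joint's range is limited). The gripper opens to 91 mm and grips with 3 to 60 N. Pads are 32 mm wide; open, the fingers measure 118 mm over their backs; the gripper's body (76 mm by 178 mm) begins 60 mm behind the grasp point.
Start: joints at [67.208, 18.312, 89.639, -0, 72.044, -1.146], TCP at [212.107, 534.466, 213.976] pointing down, gripper open.
Joint ranges: [-177.97, 177.97], [-48.28, 115.42], [12.27, 149.76], [-77.06, 257.06], [2.81, 150.46], [-146.56, 146.56]. Speed limits (degrees/s): [147.25, 147.25, 180, 180, 180, 180].

INTERFACE

Orientations are given as [roll, pitch, yaw] about the fixed x, y, z axes, in that order (R = Rz(yaw) Ry(pitch) Rx(roll)).
In Python, from workcell import env, eyes gives the robot as it stands.
- The arm moves only by the tool send_rows, never from a script. Its argument "motion" is a list of rows, each a list of 7 numbers: the shift along the world's x, y, z normalised to -1 to 1, where 1 is 0.5 m, then the turn, a rotation vector about the world's x, y, z normalised to -1 to 1, where 1 is 60 degrees, then the opening, from -1 (shut) to 1 (fully open). A call has 1 to 20 rows; each row is the pose to reach, as a shift and turn from the pose commanded when the call began; what a row does not reach only later rows make up. A row lasts 1/8 s, in which the tool goes at most 62.5 mm and 10.7 degrees, less where a joint would pass 70% of its speed; a pose out of reach is approached as far as the arm can. A call with a number of a shift or a turn outside -1 to 1 is refused whole. A call with a gripper value outside its range is refused whole. The fingers move at their own pace and stop on an object; "squeeze" is the grip in N (left out, the last holds). Time passes only in rows, so rows that repeat a pose let the fingers close. It gives the time, the measured TCP pose, the force, the opening and the grip force at its end, in the units of the state.
- env.state(): the state, without advancing time (a new reading comes with each control period).
- eyes.grab_frame(name): name is "scene" or "side" or "wrist"; returns a dict with "pixels" (384x512x3 uint8, red, green, blue), "depth" (384x512 float32, mm along the optical axis (not along the pixel's ray), 0 where there is no reading), "fx", "fy", "cx", "cy" (pixels), "distortion" ([k1, k2, p1, p2, k3] as OpenCV has them; the pictures are not rectified), "R" (3x3) and "t" (3): a world point X has camera coordinates R X + t; the wrist camera has in their place "T_tool_cam" (4x4, takes a point from camera to tool coordinates, whose origin is the TCP and whose axes are the flange's). Camera axes: x right, y down, z forward; pixel columns grow to the right and rows downward; lengths in mm; the calibration is good to about 2 mm. A picture is of the moment at which its call begins: read the wrist's pose just before it.
- env.job_done(): hands the job in; it is judged then, once.
The state is a dict: "time_s": time; "qpos": joint angles; "qvel": joint speeds; "effort": joint torques, N m; "ee_pos": TCP position; "ee_rot": TCP orientation; "force": force on the tool from outside, world axes, zero at the start; "torque": the same for the moment, N m; "gripper_width": finger opening in mm; "gripper_force": force on a finger pad.
Only numpy, scipy, OpenCV 4.12 (cv2) and the standard library are available. Lean on these libraries where they do the work, as an engineer would, in place of code of your own. Each camera call takes 0.05 s, during which the arm holds its last target. There are 200 camera calls.

## Working session

There is one attempt and no reset: what is moved stays moved. The work goes in short steps, Python scripts to look and compute and a tool call to move; the robot and the scene stay as the last step left them, time stands still between calls to the robot, and variables do not carry over. Pictures are saved under pics/ and viewed, at most 10 in all, crops included, and the job is handed in when it is done.

Besides the shell and the picture viewer there is one more tool, called after "Call:" as a command line: name --pt "numbers of a row" for each row, then --argument value for the rest. send_rows: Moves the arm, as the interface text tells. Its arguments: {"type":"object","properties":{"motion":{"type":"array"},"squeeze":{"type":"number"}},"required":["motion"]}

```bash
mkdir -p pics; ls; python3 - <<'E'
from workcell import env, eyes
import cv2,pickle
s=env.state();print(s)
for n in("scene","side"):
    f=eyes.grab_frame(n);pickle.dump(f,open(n+".pkl","wb"))
    cv2.imwrite(f"pics/{n}0.png",cv2.cvtColor(f["pixels"],cv2.COLOR_RGB2BGR))
    print(n,f["fx"],f["cx"],f["distortion"],-f["R"].T@f["t"])
E
```

```text
pics
{'time_s': 0.0, 'qpos': array([ 6.72080013e+01,  1.83522835e+01,  8.97059465e+01, -1.33441561e-04,
        7.20431901e+01, -1.14725298e+00]), 'qvel': array([ 0.02429069, -0.00442421, -0.00073518,  0.00326633, -0.01585722,
        0.00740972]), 'effort': array([ 5.88061394e-04, -4.12437844e+01, -2.31969184e+01,  7.25784805e-02,
        4.56587272e-02, -1.30205281e-04]), 'ee_pos': array([211.90861806, 533.99198109, 213.11694939]), 'ee_rot': array([-1.79898598e+02, -1.90379116e-03,  1.58355294e+02]), 'force': array([0.09573542, 0.31457385, 0.30886828]), 'torque': array([ 0.0227025 , -0.01159702, -0.00176202]), 'gripper_force': 0.0, 'gripper_width': 90.89129359528692}
scene 380.839787011467 249.4662859412913 [-0.03930815  0.          0.          0.          0.        ] [1238.85099366   91.55251807 1049.69064755]
side 451.3545201359376 265.12330743514326 [-0.09151815  0.          0.          0.          0.        ] [ -82.15201309 -812.8064897  1323.58964396]
```

View pics/scene0.png

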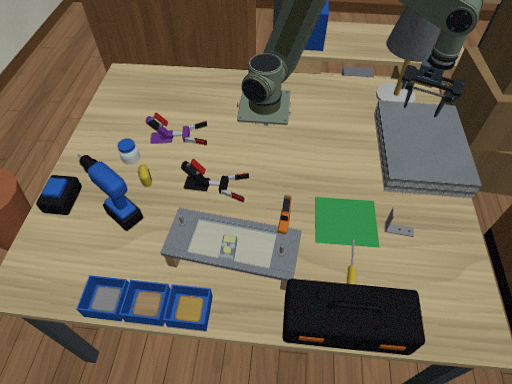

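View pics/side0.png

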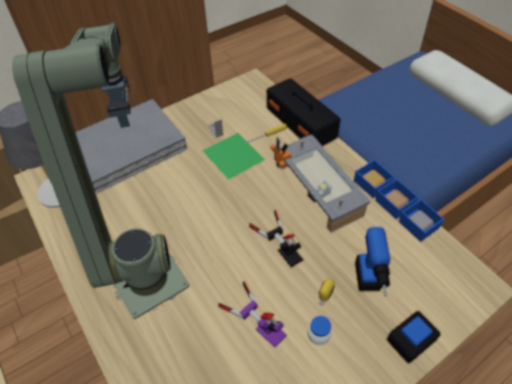

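The scene view shows the black reacher at about (185–248, 160–202), jaws pointing right (+y). The jig is under the glass, with its yellow knob at about (229,245). The mat is at (346,221), the clamp at (285,215) and the purple decoy at (175,130).

```bash
cat > h.py <<'E'
import numpy as np,cv2,pickle
def rays(f,uv):
    K=np.array([[f["fx"],0,f["cx"]],[0,f["fy"],f["cy"]],[0,0,1]])
    p=cv2.undistortPoints(np.float64(uv).reshape(-1,1,2),K,np.array(f["distortion"]))[:,0]
    return np.c_[p,np.ones(len(p))]
def plane(f,uv,z):
    R,t=np.array(f["R"]),np.array(f["t"]);C=-R.T@t;d=rays(f,uv)@R
    return C+d*((z-C[2])/d[:,2])[:,None]
def cloud(f):
    h,w=f["depth"].shape;v,u=np.mgrid[:h,:w]
    X=rays(f,np.c_[u.ravel(),v.ravel()])*f["depth"].reshape(-1,1)
    return ((X-np.array(f["t"]))@np.array(f["R"])).reshape(h,w,3)
E
python3 - <<'E'
from h import *
np.set_printoptions(precision=1,suppress=True)
for n in("scene","side"):
    f=pickle.load(open(n+".pkl","rb"));W=cloud(f);p=f["pixels"].astype(int);r,g,b=p[...,0],p[...,1],p[...,2]
    hsv=cv2.cvtColor(f["pixels"],cv2.COLOR_RGB2HSV)
    H,S,V=[hsv[...,i].astype(int) for i in range(3)]
    ontab=(W[...,0]>100)&(W[...,0]<900)&(abs(W[...,1])<700)&(W[...,2]>-10)
    masks=dict(green=(H>55)&(H<75)&(S>150)&ontab&(W[...,2]<20),red=((H<5)|(H>175))&(S>150)&(V>80)&ontab&(W[...,2]<180),
      dark=(V<60)&ontab&(W[...,2]<150)&(W[...,0]<520), panel=(S<50)&(W[...,2]>86)&(W[...,2]<100)&ontab&(abs(W[...,1])<400),yel=(H>22)&(H<34)&(S>130)&ontab, orange=(H>7)&(H<16)&(S>200)&ontab)
    print(n)
    for k,m in masks.items():
        c,l,st,ce=cv2.connectedComponentsWithStats(m.astype(np.uint8))
        for i in range(1,c):
            if st[i,4]<12: continue
            P=W[l==i];rect=cv2.minAreaRect(P[:,:2].astype(np.float32))
            print(k,st[i,4],ce[i],"mean",P.mean(0),"z",P[:,2].min(),P[:,2].max(),"rect",np.array(rect[0]),np.array(rect[1]),round(rect[2],1))
E
```

```text
scene
green 2645 [345.2 221.6] mean [540.6 313.3   0.9] z -6.367990710375075 8.481348041316695 rect [537.3 313.4] [179.8 196.9] 1.1
red 67 [160.7 118.7] mean [ 227.1 -363.3  102.2] z 76.85129910481835 127.0647509630125 rect [ 225.9 -363.2] [24.6 36. ] 7.6
red 30 [201.3 141.5] mean [ 249.7 -215.9   21. ] z 9.396906522342427 30.146086837962248 rect [ 249.4 -218.2] [38.1  8.5] 80.8
red 97 [197.6 166.3] mean [ 441.8 -181.9  102.6] z 77.74820199101416 128.57551541125417 rect [ 440.5 -182.1] [40.6 26.2] 87.6
red 27 [237.7 196.8] mean [495.2 -44.6  24.3] z 11.30577671084848 28.222777555899714 rect [495.  -45.8] [42.7  6.6] 69.7
dark 14 [264.9  97.4] mean [102.2   9.9 128.5] z 114.1534815117039 144.1681442913111 rect [102.7  10.3] [12.3  8.8] 41.8
dark 28 [381.3 128.9] mean [159.9 449.6  64.8] z 57.98687641029069 72.0687299014424 rect [160.8 449.4] [  2.4 112.7] 89.9
dark 74 [153.6 124.2] mean [ 237.1 -392.    81.6] z 58.836660558631706 102.39419893420835 rect [ 235.3 -391. ] [24.9 43.5] 67.0
dark 50 [200.6 124.7] mean [ 158.2 -236.4   19.7] z 9.45588619732327 30.209290570891035 rect [ 157.9
[... 2960 characters left out ...]
.9] z 86.75033178809615 98.07999235428142 rect [ 424.7 -222. ] [29.  11.3] 65.8
yel 101 [277.1 128.9] mean [758.5 312.7  21.5] z -2.228359047762183 32.895655589646196 rect [760.8 314.3] [111.   40.5] 9.0
yel 215 [326.2 289.1] mean [ 431.6 -386.8   55.5] z 21.351012207492712 67.35669982360403 rect [ 436.3 -383.5] [59.8 33.2] 28.9
orange 13 [274.7 106.3] mean [803.6 392.3  67.8] z 51.02207985439037 78.78587682246088 rect [803.8 391.7] [ 6.8 34.5] 1.4
orange 18 [302.5 130.4] mean [802.9 201.4  72.2] z 64.02783197374261 83.53995933781141 rect [802.8 203.5] [44.4  5.9] 89.4
orange 27 [278.3 156.3] mean [606.9 101.2 126.5] z 107.88764481793999 151.34547909250767 rect [609.9 100.3] [ 8.7 25.4] 70.4
```

Call:
send_rows --pt "0.09 -0.2 0.1 0 0 0 1" --pt "0.18 -0.4 0.2 0 0 0 1" --pt "0.27 -0.6 0.27 0 0 0 1" --pt "0.36 -0.8 0.27 0 0 0 1" --pt "0.36 -0.8 0.27 0 0 0 1" --pt "0.36 -0.8 0.27 0 0 0 1" --pt "0.36 -0.8 0.27 0 0 0 1" --pt "0.36 -0.8 0.27 0 0 0 1"

```text
time_s: 1.1
ee_pos: [392.9, 131.8, 349.6]
ee_rot: [180.0, 0.1, 158.1]
force: [0.3, -0.3, 0.2]
gripper_width: 91.1
gripper_force: 0.0
```

Call:
send_rows --pt "0.2 -0.4 0.1 0 0 0.2 1" --pt "0.2 -0.4 0.1 0 0 0.33 1" --pt "0.2 -0.4 0.1 0 0 0.33 1" --pt "0.2 -0.4 0.1 0 0 0.33 1" --pt "0.2 -0.4 0.1 0 0 0.33 1" --pt "0.2 -0.4 0.1 0 0 0.33 1"

```text
time_s: 1.85
ee_pos: [491.7, -65.2, 398.3]
ee_rot: [179.9, -0.1, 178.1]
force: [0.2, -0.3, 0.4]
gripper_width: 91.6
gripper_force: 0.0
```

```bash
cat >> h.py <<'E'
from scipy.spatial.transform import Rotation as Ro
def wrist(name):
    from workcell import env,eyes
    s=env.state();f=eyes.grab_frame("wrist")
    R=Ro.from_euler("xyz",s["ee_rot"],degrees=True).as_matrix();T=np.eye(4);T[:3,:3]=R;T[:3,3]=s["ee_pos"]
    M=np.linalg.inv(T@np.array(f["T_tool_cam"]));f["R"]=M[:3,:3];f["t"]=M[:3,3]
    pickle.dump(f,open(name+".pkl","wb"));cv2.imwrite(f"pics/{name}.png",cv2.cvtColor(f["pixels"],cv2.COLOR_RGB2BGR))
    return s,f
E
python3 - <<'E'
from h import *
s,f=wrist("w1");print(s["time_s"],s["qpos"],s["ee_pos"],s["ee_rot"],f["T_tool_cam"],f["fx"])
E
```

```text
1.85 [-8.91495365e+00  7.64812570e+00  7.79137518e+01  4.19505155e-02
  9.45425249e+01 -9.70398883e+01] [491.68000026 -65.23789711 398.31808318] [ 1.79945695e+02 -9.84880625e-02  1.78128266e+02] [[ 8.07884184e-04 -9.65225691e-01 -2.61416741e-01  7.33646115e+01]
 [ 9.99999072e-01  1.06663766e-03 -8.47928252e-04  6.65087462e-02]
 [ 1.09727907e-03 -2.61415813e-01  9.65225657e-01 -1.70442861e+02]
 [ 0.00000000e+00  0.00000000e+00  0.00000000e+00  1.00000000e+00]] 272.9868468524715
```

View pics/w1.png

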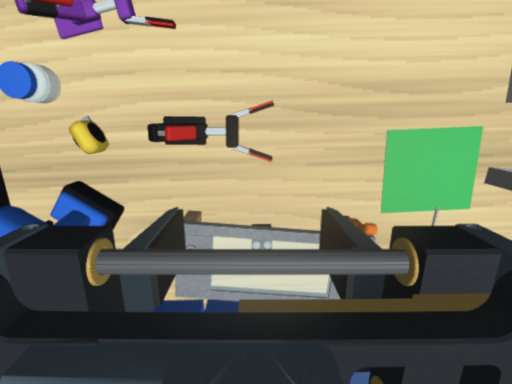

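The wrist view shows the reacher cleanly: grip and trigger at (150–205,131), head (232,131), jaw tips (272,103) and (270,158). The panel is half hidden by the gripper, so the jig will come from the scene view.

```bash
python3 - <<'E'
from h import *
np.set_printoptions(precision=1,suppress=True)
f=pickle.load(open("w1.pkl","rb"));W=cloud(f)
hsv=cv2.cvtColor(f["pixels"],cv2.COLOR_RGB2HSV);H,S,V=[hsv[...,i].astype(int) for i in range(3)]
roi=np.zeros(H.shape,bool);roi[85:175,135:290]=1
red=((H<6)|(H>174))&(S>140)&(V>70)&roi; dark=(V<70)&roi
gr=(S<60)&(V>130)&roi
for k,m in dict(red=red,dark=dark,grey=gr).items():
    c,l,st,ce=cv2.connectedComponentsWithStats(m.astype(np.uint8))
    for i in range(1,c):
        if st[i,4]<15: continue
        P=W[l==i];print(k,st[i],ce[i],P.mean(0),"min",P.min(0),"max",P.max(0))
        if k=="red":
            ii=np.argwhere(l==i); o=ii[ii[:,1].argmax()];print("  tip",o[::-1],W[o[0],o[1]])
f=pickle.load(open("scene.pkl","rb"))
im=f["pixels"][200:285,155:310];cv2.imwrite("pics/crop.png",cv2.cvtColor(cv2.resize(im,None,fx=5,fy=5,interpolation=cv2.INTER_CUBIC),cv2.COLOR_RGB2BGR))
E
```

```text
red [250 101  23   9  48] [261.1 105.2] [394.  -44.9  25.8] min [386.8 -66.2  24. ] max [400.4 -24.   28.1]
  tip [272 101] [386.9 -24.1  26.2]
red [164 125  33  16 464] [180.1 132.7] [ 436.7 -181.6  110.5] min [ 418.6 -213.8   11. ] max [455.1 -62.9 568.9]
  tip [196 130] [ 434.3 -162.4   75.8]
red [251 153  20   8  35] [259.9 156.3] [491.1 -49.5  26.2] min [483.9 -67.1  24.4] max [499.1 -29.6  28.8]
  tip [270 160] [499.  -29.6  26.6]
dark [251 104  22   8  30] [261.8 107.4] [398.1 -43.7  28.2] min [392.3 -64.4  26. ] max [404.1 -24.4  30. ]
dark [148 117  59  27 866] [179.2 129. ] [ 432.3 -198.1   45.1] min [ 409.1 -238.8    6.3] max [462.6 -62.9 568.9]
dark [226 116  12  31 335] [231.9 130.8] [ 439.5 -102.3   32.8] min [ 411.7 -113.6   25.6] max [468.6 -62.9 568.9]
dark [251 150  15   6  18] [257.4 152.5] [483.3 -54.4  26.4] min [477.9 -66.8  24.6] max [488.8 -39.4  28.3]
grey [231 108  19  10  90] [241.3 112.6] [406.2 -83.2  22.3] min [ 398.1 -103.2   -2.2] max [414.1 -68.2  28.2]
grey [205 127  21   9 177] [215.5 131. ] [ 438.9 -134.2   28.8] min [ 418.6 -154.8   19.6] max [447.4 -62.9 568.9]
grey [231 145  19   9  86] [241.5 149. ] [475.2 -85.4  29.2] min [ 418.6 -106.2   -1.5] max [483.8 -62.9 568.9]
```

View pics/crop.png

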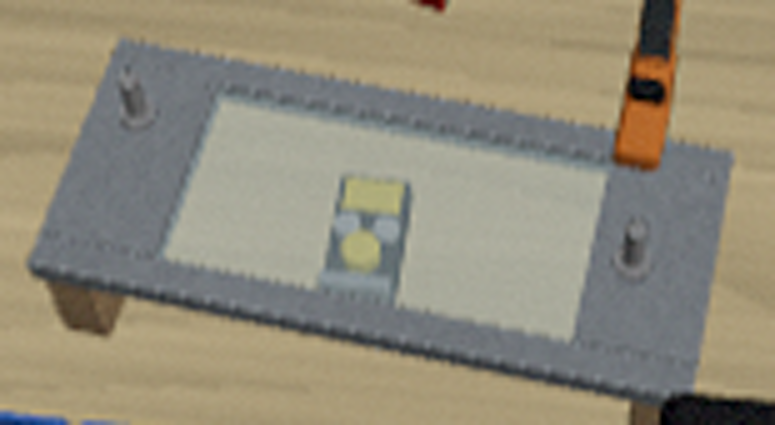

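The crop shows the jig under the glass: patch edge at the front (343–411,178), knob (361,250), grey plate at the far end (355,285), slight rotation only.

```bash
python3 - <<'E'
from h import *
np.set_printoptions(precision=1,suppress=True)
f=pickle.load(open("scene.pkl","rb"))
px=lambda c:[[155+(a+.5)/5-.5,200+(b+.5)/5-.5] for a,b in c]
print("front edge",plane(f,px([(343,177),(411,183)]),26))
print("patch",plane(f,px([(347,180),(405,185),(400,214),(342,207)]),26))
print("knob",plane(f,px([(361,250)]),42))
print("left/right edge",plane(f,px([(340,185),(329,265),(411,185),(402,265)]),26))
c35,s35=np.cos(np.radians(35)),np.sin(np.radians(35))
for n in("w1","scene"):
    f=pickle.load(open(n+".pkl","rb"));W=cloud(f);hsv=cv2.cvtColor(f["pixels"],cv2.COLOR_RGB2HSV);H,S,V=[hsv[...,i].astype(int) for i in range(3)]
    m=((H<6)|(H>174))&(S>150)&(V>80)&(abs(W[...,0]-440)<40)&(abs(W[...,1]+185)<45)&(W[...,2]>70)&(W[...,2]<130)
    P=W[m];g=P[:,1]-(27-(P[:,2]-89)*s35)/c35
    print(n,len(P),"grip y",np.percentile(g,[10,30,50,70,90,97]),"x",np.percentile(P[:,0],[2,50,98]),P[:,2].min(),P[:,2].max())
E
```

```text
front edge [[647.1 -70.2  26. ]
 [647.  -27.5  26. ]]
patch [[649.  -67.4  26. ]
 [648.8 -31.1  26. ]
 [669.4 -31.4  26. ]
 [668.3 -67.5  26. ]]
knob [[705.  -49.3  42. ]]
left/right edge [[653.  -71.1  26. ]
 [708.6 -69.2  26. ]
 [648.4 -27.4  26. ]
 [703.9 -25.5  26. ]]
w1 442 grip y [-206.7 -204.4 -203.6 -202.9 -202.2 -201.6] x [425.6 437.  448.5] 75.73544955417151 126.57778330976149
scene 97 grip y [-208.8 -206.5 -204.8 -203.7 -202.3 -201.3] x [427.8 443.1 453.3] 77.74820199101416 128.57551541125417
```

Jig: centre about (689,−48.5), yaw about 0.5°. Reacher grip point: about (437,−204,89), yaw about 87.7°. Both fit the sizes given.

```bash
cat >> h.py <<'E'
c35,s35=np.cos(np.radians(35)),np.sin(np.radians(35))
def toolpose(gx,gy,yaw,gz=89,back=0,tilt=35):
    a=np.radians(yaw);c,s=np.cos(np.radians(tilt)),np.sin(np.radians(tilt));d=np.array([np.cos(a),np.sin(a),0]);k=np.array([0,0,1.])
    z=s*d-c*k;y=c*d+s*k
    return np.array([gx,gy,gz])+z*(19-back),np.c_[np.cross(y,z),y,z]
def delta(p,R,s=None):
    from workcell import env
    s=s or env.state()
    R0=Ro.from_euler("xyz",s["ee_rot"],degrees=True)
    return np.r_[(p-s["ee_pos"])/500,np.degrees((Ro.from_matrix(R)*R0.inv()).as_rotvec())/60]
E
python3 - <<'E'
from h import *
from workcell import env
np.set_printoptions(precision=3,suppress=True)
s=env.state();print(s["ee_pos"],s["ee_rot"],s["qpos"])
for b in(130,60,0):
    p,R=toolpose(437,-204,87.7,back=b);print(b,p,delta(p,R,s))
E
```

```text
[491.496 -64.68  398.495] [179.953  -0.078 178.198] [ -8.851   7.611  77.933   0.037  94.538 -97.046]
130 [ 434.445 -267.616  179.926] [-0.114 -0.406 -0.437  0.582 -0.022 -0.008]
60 [ 436.056 -227.498  122.585] [-0.111 -0.326 -0.552  0.582 -0.022 -0.008]
0 [ 437.437 -193.111   73.436] [-0.108 -0.257 -0.65   0.582 -0.022 -0.008]
```

Call:
send_rows --pt "-0.06 -0.12 -0.05 0.15 -0.01 0 1" --pt "-0.11 -0.24 -0.1 0.3 -0.02 -0.01 1" --pt "-0.114 -0.36 -0.15 0.45 -0.02 -0.01 1" --pt "-0.114 -0.406 -0.25 0.582 -0.022 -0.008 1" --pt "-0.114 -0.406 -0.35 0.582 -0.022 -0.008 1" --pt "-0.114 -0.406 -0.437 0.582 -0.022 -0.008 1" --pt "-0.114 -0.406 -0.437 0.582 -0.022 -0.008 1" --pt "-0.114 -0.406 -0.437 0.582 -0.022 -0.008 1" --pt "-0.114 -0.406 -0.437 0.582 -0.022 -0.008 1"

```text
time_s: 3.02
ee_pos: [436.1, -268.6, 182.7]
ee_rot: [145.2, 0.2, 177.7]
force: [-0.9, -0.0, 0.0]
gripper_width: 91.6
gripper_force: 0.0
```

```bash
python3 - <<'E'
from h import *
np.set_printoptions(precision=3,suppress=True)
s,f=wrist("w2");print(s["time_s"],s["ee_pos"],s["ee_rot"],s["qpos"])
for b in(60,0):
    p,R=toolpose(437,-204,87.7,back=b);print(b,delta(p,R,s))
W=cloud(f);hsv=cv2.cvtColor(f["pixels"],cv2.COLOR_RGB2HSV);H,S,V=[hsv[...,i].astype(int) for i in range(3)]
m=((H<6)|(H>174))&(S>150)&(V>60)&(abs(W[...,0]-440)<40)&(abs(W[...,1]+185)<45)&(W[...,2]>70)&(W[...,2]<135)
P=W[m];print(len(P),P.min(0),np.median(P,0),P.max(0))
m=(V<80)&(abs(W[...,0]-440)<60)&(abs(W[...,1]+210)<45)&(W[...,2]>60)&(W[...,2]<135)
P=W[m];print(len(P),P.min(0),np.median(P,0),P.max(0))
E
```

```text
3.025 [ 436.089 -268.643  182.718] [145.232   0.236 177.712] [ -48.15    26.776   89.974   23.55    89.634 -141.683]
60 [-0.     0.082 -0.12   0.004  0.004 -0.   ]
0 [ 0.003  0.151 -0.219  0.004  0.004 -0.   ]
233 [ 424.486 -205.619   96.796] [ 433.405 -201.065  122.208] [ 446.205 -178.51   125.682]
714 [ 419.338 -241.248   60.13 ] [ 428.33  -231.781  101.425] [ 447.128 -191.463  108.725]
```

View pics/w2.png

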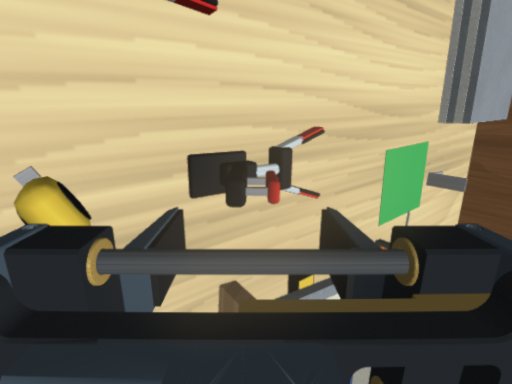

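The picture shows grip (235,185) and trigger (273,187) centred between the fingers at columns 165 and 335. The lateral centre measures x≈435. Going down along the grip.

Call:
send_rows --pt "-0.002 0.04 -0.06 0.004 0.004 0 1" --pt "-0.003 0.082 -0.12 0.004 0.004 0 1" --pt "-0.002 0.115 -0.17 0.004 0.004 0 1" --pt "-0.001 0.135 -0.195 0.004 0.004 0 1" --pt "-0.001 0.151 -0.219 0.004 0.004 0 1" --pt "-0.001 0.151 -0.219 0.004 0.004 0 1" --pt "-0.001 0.151 -0.219 0.004 0.004 0 1"

```text
time_s: 3.95
ee_pos: [435.2, -193.8, 71.5]
ee_rot: [144.9, -0.1, 177.6]
force: [-0.1, 0.6, -0.5]
gripper_width: 91.4
gripper_force: 0.0
```

Call:
send_rows --pt "0 0 0 0 0 0 0.35" --pt "0 0 0 0 0 0 0.2" --pt "0 0 0 0 0 0 0.12" --pt "0 0 0 0 0 0 0.12" --pt "0 0 0 0 0 0 0.12" --pt "0 0 0 0 0 0 0.12" --squeeze 15

```text
time_s: 4.7
ee_pos: [434.6, -192.5, 71.5]
ee_rot: [144.7, -0.2, 177.7]
force: [-0.3, 1.9, 4.3]
gripper_width: 50.9
gripper_force: 4.2
```

```bash
python3 - <<'E'
from h import *
np.set_printoptions(precision=3,suppress=True)
s,f=wrist("w3");print(s)
E
```

```text
{'time_s': 4.7, 'qpos': array([ -43.221,   29.805,  104.29 ,   27.059,   72.827, -145.178]), 'qvel': array([ 0.075,  0.072, -0.09 ,  0.021,  0.051, -0.062]), 'effort': array([ -1.168, -41.484, -15.275,   0.441,   0.824,   0.053]), 'ee_pos': array([ 434.646, -192.479,   71.476]), 'ee_rot': array([144.737,  -0.206, 177.651]), 'force': array([-0.287,  1.908,  4.321]), 'torque': array([ 0.455,  0.007, -0.003]), 'gripper_force': 4.2454783245921135, 'gripper_width': 50.89507461474717}
```

View pics/w3.png

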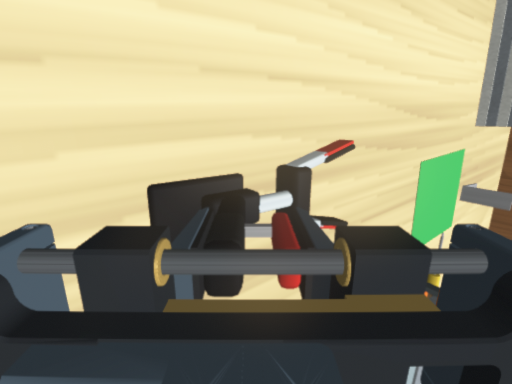

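Held with the trigger squeezed about 3 mm; w3 shows the fingers behind the grip at (205,250) and ahead of the trigger at (310,250). Swinging it towards the jig's axis next.

Call:
send_rows --pt "0 0.007 0.002 0 0 -0.035 0.12" --pt "0.001 0.02 0.002 0 0 -0.1 0.12" --pt "0.003 0.035 0.002 0 0 -0.17 0.12" --pt "0.005 0.05 0.002 0 0 -0.25 0.12" --pt "0.007 0.066 0.002 0 0 -0.33 0.12" --pt "0.01 0.082 0.002 0 0 -0.41 0.12" --pt "0.013 0.1 0.002 0 0 -0.5 0.12" --pt "0.016 0.12 0.002 0 0 -0.6 0.12" --pt "0.02 0.146 0.002 0 0 -0.728 0.12" --pt "0.02 0.146 0.002 0 0 -0.728 0.12" --pt "0.02 0.146 0.002 0 0 -0.728 0.12"

```text
time_s: 6.12
ee_pos: [444.5, -120.6, 71.7]
ee_rot: [144.9, -0.2, 134.0]
force: [-0.4, -0.1, -2.7]
gripper_width: 51.3
gripper_force: 7.4
```

```bash
python3 - <<'E'
from h import *
from workcell import env
np.set_printoptions(precision=3,suppress=True)
s=env.state();print(s)
p,R=toolpose(435,-50.5,0.5,gz=87);print(p,delta(p,R,s))
E
```

```text
{'time_s': 6.125, 'qpos': array([ -41.474,   17.905,  127.402,   53.11 ,   45.826, -127.368]), 'qvel': array([-0.191,  0.625, -1.097,  0.131, -0.048, -0.037]), 'effort': array([  0.176, -32.195, -13.123,   1.689,   1.873,   0.046]), 'ee_pos': array([ 444.491, -120.557,   71.657]), 'ee_rot': array([144.886,  -0.182, 134.017]), 'force': array([-0.388, -0.09 , -2.674]), 'torque': array([-0.518,  0.52 ,  0.015]), 'gripper_force': 7.375982254743576, 'gripper_width': 51.25549534669674}
[445.898 -50.405  71.436] [ 0.003  0.14  -0.    -0.004  0.001 -0.725]
```

Call:
send_rows --pt "0 0.01 0 0 0 -0.04 0.12" --pt "0.001 0.022 0 0 0 -0.1 0.12" --pt "0.001 0.036 0 0 0 -0.17 0.12" --pt "0.002 0.05 0 0 0 -0.24 0.12" --pt "0.003 0.063 0 0 0 -0.31 0.12" --pt "0.003 0.076 0 0 0 -0.38 0.12" --pt "0.004 0.09 0 0 0 -0.45 0.12" --pt "0.005 0.1 0 0 0 -0.52 0.12" --pt "0.005 0.115 0 0 0 -0.59 0.12" --pt "0.006 0.128 0 0 0 -0.66 0.12" --pt "0.007 0.14 0 0 0 -0.725 0.12" --pt "0.007 0.14 0 0 0 -0.725 0.12" --pt "0.007 0.14 0 0 0 -0.725 0.12" --pt "0.007 0.14 0 0 0 -0.725 0.12"

```text
time_s: 7.88
ee_pos: [448.0, -50.6, 71.7]
ee_rot: [144.9, -0.2, 90.4]
force: [-0.7, -0.4, -2.4]
gripper_width: 51.4
gripper_force: 7.5
```

```bash
python3 - <<'E'
from h import *
from workcell import env,eyes
np.set_printoptions(precision=3,suppress=True)
s=env.state();print(s)
f=eyes.grab_frame("scene");pickle.dump(f,open("scene2.pkl","wb"))
cv2.imwrite("pics/s2.png",cv2.cvtColor(cv2.resize(f["pixels"][90:290,140:340],None,fx=3,fy=3,interpolation=cv2.INTER_CUBIC),cv2.COLOR_RGB2BGR))
E
```

```text
{'time_s': 7.875, 'qpos': array([ -14.292,    8.322,  143.557,  125.135,   10.501, -137.631]), 'qvel': array([-0.033,  0.064,  0.038,  0.815, -0.045, -0.49 ]), 'effort': array([  0.162, -22.371, -13.779,   0.381,   2.306,   0.049]), 'ee_pos': array([447.956, -50.623,  71.733]), 'ee_rot': array([144.86 ,  -0.188,  90.448]), 'force': array([-0.697, -0.396, -2.415]), 'torque': array([-0.044,  0.757,  0.006]), 'gripper_force': 7.450210154056549, 'gripper_width': 51.40071629480898}
```

View pics/s2.png

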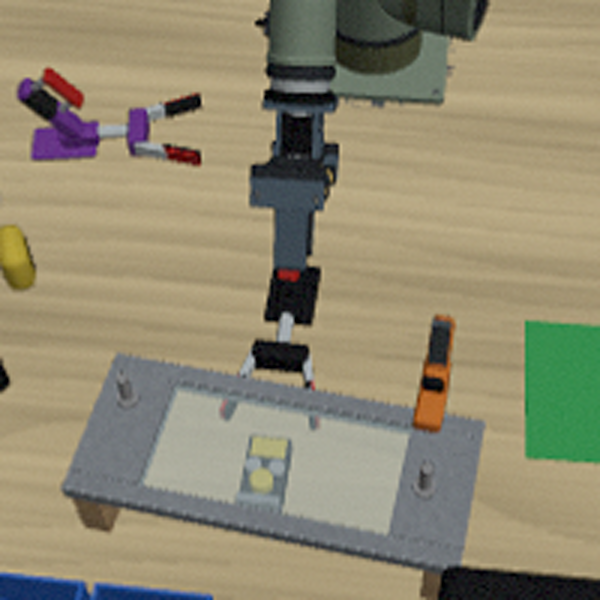

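The view shows jaw tips under the glass at about (228,408) and (316,422), straddling the jig (268,445) roughly symmetrically. I'll check this in mm.

```bash
python3 - <<'E'
from h import *
np.set_printoptions(precision=1,suppress=True)
f=pickle.load(open("scene2.pkl","rb"))
W=cloud(f);px=lambda c:[[140+(a+.5)/3-.5,90+(b+.5)/3-.5] for a,b in c]
print("tips",plane(f,px([(226,417),(316,428)]),26))
print("head corners",plane(f,px([(256,344),(308,347),(306,369),(254,364)]),33))
print("patch",plane(f,px([(251,435),(287,438)]),26),"knob",plane(f,px([(262,480)]),42))
E
```

```text
tips [[627.1 -99.4  26. ]
 [630.5  -3.9  26. ]]
head corners [[536.1 -80.9  33. ]
 [534.2 -24.1  33. ]
 [562.9 -22.6  33. ]
 [562.3 -79.1  33. ]]
patch [[645.9 -69.9  26. ]
 [645.5 -32.3  26. ]] knob [[705.1 -48.7  42. ]]
```

Call:
send_rows --pt "0.01 0.005 0 0 0 0 0.12" --pt "0.025 0.005 0 0 0 0 0.12" --pt "0.045 0.005 0 0 0 0 0.12" --pt "0.065 0.005 0 0 0 0 0.12" --pt "0.085 0.005 0 0 0 0 0.12" --pt "0.105 0.005 0 0 0 0 0.12" --pt "0.125 0.005 0 0 0 0 0.12" --pt "0.14 0.005 0 0 0 0 0.12" --pt "0.144 0.005 0 0 0 0 0.12" --pt "0.144 0.005 0 0 0 0 0.12" --pt "0.144 0.005 0 0 0 0 0.12"

```text
time_s: 9.3
ee_pos: [519.7, -47.5, 71.8]
ee_rot: [144.8, -0.2, 90.5]
force: [0.4, -0.2, -2.7]
gripper_width: 51.1
gripper_force: 7.4
```

```bash
python3 - <<'E'
from h import *
from workcell import env,eyes
np.set_printoptions(precision=3,suppress=True)
s=env.state();print(s)
f=eyes.grab_frame("scene");pickle.dump(f,open("scene3.pkl","wb"))
cv2.imwrite("pics/s3.png",cv2.cvtColor(cv2.resize(f["pixels"][165:275,180:300],None,fx=5,fy=5,interpolation=cv2.INTER_CUBIC),cv2.COLOR_RGB2BGR))
E
```

```text
{'time_s': 9.3, 'qpos': array([ -10.718,   13.289,  135.582,  117.769,    7.438, -127.029]), 'qvel': array([-0.085, -0.014,  0.01 , -0.045,  0.059, -0.035]), 'effort': array([  0.02 , -28.539, -15.168,   0.346,   1.893,   0.039]), 'ee_pos': array([519.656, -47.529,  71.824]), 'ee_rot': array([144.848,  -0.21 ,  90.459]), 'force': array([ 0.351, -0.228, -2.703]), 'torque': array([-0.077,  0.783,  0.001]), 'gripper_force': 7.447109296917915, 'gripper_width': 51.0755081622357}
```

View pics/s3.png

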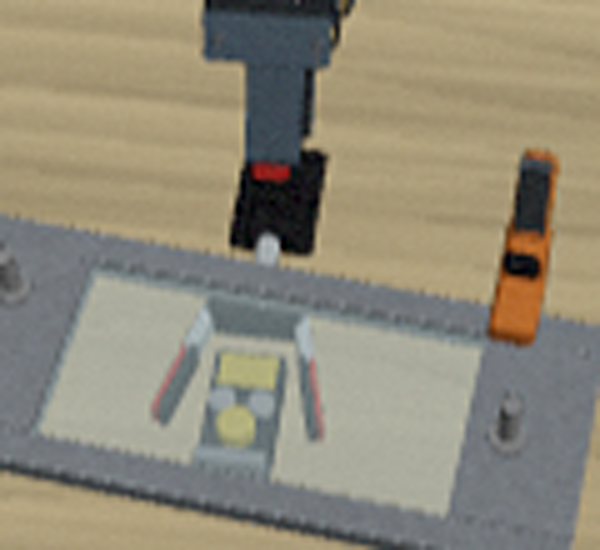

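Jaws straddle the jig evenly (about 28 px each side in the crop), with the head just short of its front edge at (220,352). Squeezing.

Call:
send_rows --pt "0 0 0 0 0 0 0.06" --pt "0 0 0 0 0 0 0" --pt "0 0 0 0 0 0 -0.06" --pt "0 0 0 0 0 0 -0.12" --pt "0 0 0 0 0 0 -0.3" --pt "0 0 0 0 0 0 -0.5" --pt "0 0 0 0 0 0 -0.5" --pt "0 0 0 0 0 0 -0.5" --pt "0 0 0 0 0 0 -0.5" --pt "0 0 0 0 0 0 -0.5" --squeeze 32

```text
time_s: 10.6
ee_pos: [520.1, -47.6, 71.9]
ee_rot: [144.8, -0.2, 90.5]
force: [-0.1, -0.2, -3.4]
gripper_width: 40.3
gripper_force: 32.0
```

```bash
python3 - <<'E'
from h import *
from workcell import env,eyes
np.set_printoptions(precision=3,suppress=True)
s=env.state();print(s)
f=eyes.grab_frame("scene");pickle.dump(f,open("scene4.pkl","wb"))
cv2.imwrite("pics/s4.png",cv2.cvtColor(cv2.resize(f["pixels"][165:275,180:300],None,fx=5,fy=5,interpolation=cv2.INTER_CUBIC),cv2.COLOR_RGB2BGR))
E
```

```text
{'time_s': 10.6, 'qpos': array([ -10.714,   13.307,  135.542,  117.765,    7.437, -127.024]), 'qvel': array([-0.029,  0.046,  0.025,  0.034, -0.06 , -0.032]), 'effort': array([ -0.204, -29.166, -15.698,   0.423,   1.957,   0.067]), 'ee_pos': array([520.074, -47.572,  71.923]), 'ee_rot': array([144.828,  -0.206,  90.462]), 'force': array([-0.077, -0.157, -3.416]), 'torque': array([-0.04 ,  1.035,  0.108]), 'gripper_force': 31.996339559555054, 'gripper_width': 40.27229063804636}
```

View pics/s4.png

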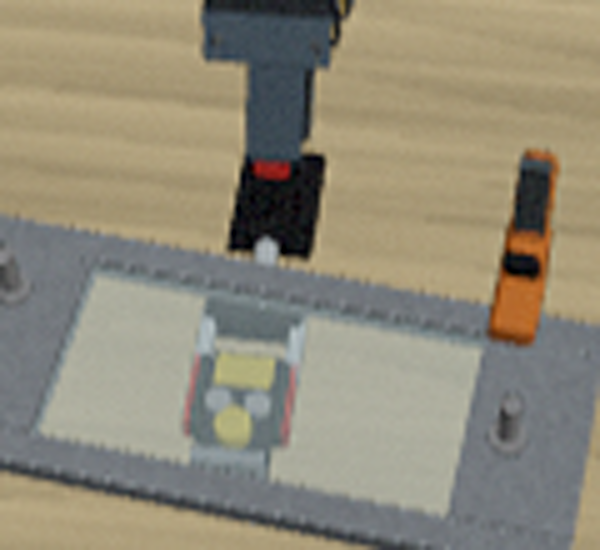

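Both jaws are closed on the jig (width 40.3 mm, 32 N). I'll lift a few mm and draw it out.

Call:
send_rows --pt "0 0 0.004 0 0 0 -0.5" --pt "0 0 0.007 0 0 0 -0.5" --pt "0 0 0.007 0 0 0 -0.5" --pt "-0.01 0 0.007 0 0 0 -0.5" --pt "-0.025 0 0.007 0 0 0 -0.5" --pt "-0.042 0 0.007 0 0 0 -0.5" --pt "-0.06 0 0.007 0 0 0 -0.5" --pt "-0.08 0 0.007 0 0 0 -0.5" --pt "-0.1 0 0.007 0 0 0 -0.5" --pt "-0.12 0 0.007 0 0 0 -0.5" --pt "-0.14 0 0.007 0 0 0 -0.5" --pt "-0.16 0 0.007 0 0 0 -0.5" --pt "-0.177 0 0.007 0 0 0 -0.5" --pt "-0.184 0 0.007 0 0 0 -0.5" --pt "-0.184 0 0.007 0 0 0 -0.5"

```text
time_s: 12.52
ee_pos: [428.1, -47.6, 75.6]
ee_rot: [144.8, -0.2, 90.5]
force: [0.4, 0.2, -3.2]
gripper_width: 40.3
gripper_force: 32.0
```

```bash
python3 - <<'E'
from h import *
from workcell import env,eyes
np.set_printoptions(precision=3,suppress=True)
s=env.state();print(s)
f=eyes.grab_frame("scene");pickle.dump(f,open("scene5.pkl","wb"));W=cloud(f)
hsv=cv2.cvtColor(f["pixels"],cv2.COLOR_RGB2HSV);H,S,V=[hsv[...,i].astype(int) for i in range(3)]
m=(H>22)&(H<34)&(S>110)&(V>110)&(abs(W[...,0]-600)<100)&(abs(W[...,1]+50)<80)
c,l,st,ce=cv2.connectedComponentsWithStats(m.astype(np.uint8))
for i in range(1,c):
    if st[i,4]>8: print(st[i],W[l==i].mean(0),W[l==i].min(0),W[l==i].max(0))
E
```

```text
{'time_s': 12.525, 'qpos': array([ -14.809,    6.157,  145.443,  122.833,   10.606, -135.744]), 'qvel': array([ 0.16 ,  0.332, -0.804,  0.083, -0.066,  0.08 ]), 'effort': array([ -0.049, -21.245, -14.34 ,   0.467,   2.56 ,   0.024]), 'ee_pos': array([428.081, -47.587,  75.596]), 'ee_rot': array([144.802,  -0.208,  90.459]), 'force': array([ 0.354,  0.17 , -3.205]), 'torque': array([-0.132,  1.224, -0.042]), 'gripper_force': 31.996504068374634, 'gripper_width': 40.310420148595874}
[227 210  12   7  68] [564.843 -52.248  28.035] [532.952 -72.675  -2.685] [579.261 -33.788  34.232]
```

Call:
send_rows --pt "0 0.006 0 0 0 0.03 -0.5" --pt "0 0.016 0 0 0 0.08 -0.5" --pt "0 0.028 0 0 0 0.14 -0.5" --pt "0 0.042 0 0 0 0.2 -0.5" --pt "0.001 0.056 0 0 0 0.26 -0.5" --pt "0.001 0.07 0 0 0 0.32 -0.5" --pt "0.002 0.084 0 0 0 0.38 -0.5" --pt "0.002 0.098 0 0 0 0.44 -0.5" --pt "0.003 0.112 0 0 0 0.5 -0.5" --pt "0.003 0.126 0 0 0 0.56 -0.5" --pt "0.004 0.14 0 0 0 0.62 -0.5" --pt "0.004 0.15 0 0 0 0.67 -0.5" --pt "0.004 0.156 0 0 0 0.692 -0.5" --pt "0.004 0.156 0 0 0 0.692 -0.5" --pt "0.004 0.156 0 0 0 0.692 -0.5"

```text
time_s: 14.45
ee_pos: [430.0, 30.5, 75.4]
ee_rot: [144.8, -0.2, 132.0]
force: [0.6, -0.2, -4.5]
gripper_width: 41.0
gripper_force: 32.0
```

```bash
python3 - <<'E'
from h import *
from workcell import env
np.set_printoptions(precision=3,suppress=True)
s=env.state();print(s["qpos"],s["force"],s["gripper_width"])
z=np.radians(70);p,R=toolpose(479-10.9*np.cos(z),154-10.9*np.sin(z),70,gz=91.2);print(p,delta(p,R,s))
E
```

```text
[ -21.31    10.954  138.373   69.138   33.513 -123.782] [ 0.587 -0.152 -4.476] 40.97960845301159
[478.999 153.998  75.636] [ 0.098  0.247  0.    -0.004 -0.001  0.467]
```

Call:
send_rows --pt "0.004 0.01 0 0 0 0.02 -0.5" --pt "0.01 0.025 0 0 0 0.05 -0.5" --pt "0.018 0.045 0 0 0 0.09 -0.5" --pt "0.026 0.065 0 0 0 0.13 -0.5" --pt "0.034 0.085 0 0 0 0.165 -0.5" --pt "0.042 0.105 0 0 0 0.2 -0.5" --pt "0.05 0.125 0 0 0 0.24 -0.5" --pt "0.058 0.145 0 0 0 0.28 -0.5" --pt "0.066 0.165 0 0 0 0.32 -0.5" --pt "0.074 0.185 0 0 0 0.355 -0.5" --pt "0.082 0.205 0 0 0 0.39 -0.5" --pt "0.09 0.225 0 0 0 0.43 -0.5" --pt "0.096 0.24 0 0 0 0.455 -0.5" --pt "0.098 0.247 0 0 0 0.467 -0.5" --pt "0.098 0.247 0 0 0 0.467 -0.5" --pt "0.098 0.247 0 0 0 0.467 -0.5"

```text
time_s: 16.45
ee_pos: [478.8, 153.8, 75.4]
ee_rot: [144.8, -0.2, 160.0]
force: [-0.3, 0.5, -3.8]
gripper_width: 40.5
gripper_force: 32.0
```

```bash
python3 - <<'E'
from h import *
from workcell import env,eyes
np.set_printoptions(precision=3,suppress=True)
s=env.state();print(s["ee_pos"],s["ee_rot"],s["qpos"],s["force"],s["torque"],s["gripper_width"])
f=eyes.grab_frame("scene");pickle.dump(f,open("scene6.pkl","wb"));W=cloud(f)
cv2.imwrite("pics/s6.png",cv2.cvtColor(cv2.resize(f["pixels"][140:270,240:400],None,fx=5,fy=5,interpolation=cv2.INTER_CUBIC)[:600],cv2.COLOR_RGB2BGR))
hsv=cv2.cvtColor(f["pixels"],cv2.COLOR_RGB2HSV);H,S,V=[hsv[...,i].astype(int) for i in range(3)]
m=(H>22)&(H<34)&(S>110)&(V>110)&(abs(W[...,0]-537)<90)&(abs(W[...,1]-313)<100)
c,l,st,ce=cv2.connectedComponentsWithStats(m.astype(np.uint8))
for i in range(1,c):
    if st[i,4]>8: print(st[i],W[l==i].mean(0),W[l==i].min(0),W[l==i].max(0))
E
```

```text
[478.797 153.834  75.398] [144.832  -0.224 159.995] [  -5.49    18.586  125.231   56.572   41.996 -120.803] [-0.341  0.505 -3.833] [-1.074  0.435 -0.029] 40.497752060430926
[332 208  10  12  72] [531.509 281.435  28.827] [504.129 266.191  19.858] [552.725 295.512  34.209]
[348 213   7   8  41] [548.472 323.139  42.313] [511.786 313.453  -0.53 ] [560.627 343.545  48.347]
```

View pics/s6.png

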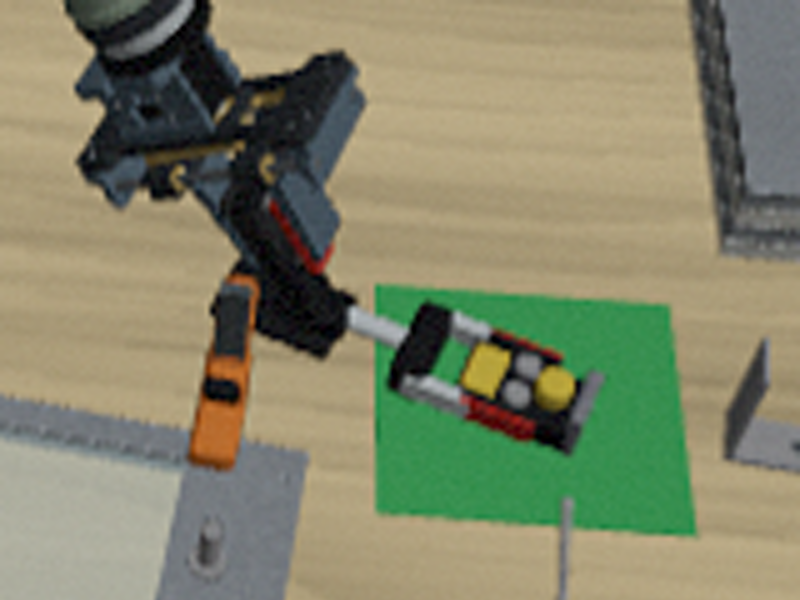

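The jig is in the jaws over the mat, knob at (555,388) in the crop; its centre is about (542,308), close to the mat's centre. Lowering.

Call:
send_rows --pt "0 0 -0.002 0 0 0 -0.5" --pt "0 0 -0.004 0 0 0 -0.5" --pt "0 0 -0.006 0 0 0 -0.5" --pt "0 0 -0.007 0 0 0 -0.5" --pt "0 0 -0.007 0 0 0 -0.5" --pt "0 0 -0.007 0 0 0 -0.5"

```text
time_s: 17.25
ee_pos: [479.1, 154.0, 72.0]
ee_rot: [144.8, -0.2, 160.0]
force: [-0.1, -0.5, -2.7]
gripper_width: 40.8
gripper_force: 32.0
```

Call:
send_rows --pt "0 0 -0.001 0 0 0 -0.5" --pt "0 0 -0.001 0 0 0 -0.5" --pt "0 0 -0.001 0 0 0 -0.08" --pt "0 0 -0.001 0 0 0 -0.03" --pt "0 0 -0.001 0 0 0 0.03" --pt "0 0 -0.001 0 0 0 0.09" --pt "0 0 -0.001 0 0 0 0.14" --pt "0 0 -0.001 0 0 0 0.19" --pt "0 0 -0.001 0 0 0 0.25" --pt "0 0 -0.001 0 0 0 0.4" --pt "0 0 -0.001 0 0 0 0.7" --pt "0 0 -0.001 0 0 0 1" --pt "0 0 -0.001 0 0 0 1" --pt "0 0 -0.001 0 0 0 1" --pt "0 0 -0.001 0 0 0 1"

```text
time_s: 19.12
ee_pos: [479.1, 154.0, 71.5]
ee_rot: [144.8, -0.2, 160.0]
force: [0.7, -0.7, 0.4]
gripper_width: 91.2
gripper_force: 0.0
```

```bash
cat > chk.py <<'E'
from h import *
from workcell import env,eyes
import sys
np.set_printoptions(precision=2,suppress=True)
s=env.state();print(s["ee_pos"],s["qpos"],s["force"],s["gripper_width"],s["gripper_force"])
f=eyes.grab_frame("scene");W=cloud(f)
hsv=cv2.cvtColor(f["pixels"],cv2.COLOR_RGB2HSV);H,S,V=[hsv[...,i].astype(int) for i in range(3)]
roi=(abs(W[...,0]-520)<110)&(abs(W[...,1]-250)<160)&(W[...,2]<140)&(W[...,2]>-5)
for k,m in dict(yel=(H>22)&(H<34)&(S>110)&(V>110),red=((H<6)|(H>174))&(S>140)&(V>70)).items():
    c,l,st,ce=cv2.connectedComponentsWithStats((m&roi).astype(np.uint8))
    for i in range(1,c):
        if st[i,4]>8: print(k,st[i],np.median(W[l==i],0),W[l==i].min(0),W[l==i].max(0))
E
python3 chk.py
```

```text
[479.09 153.97  71.46] [  -5.47   19.02  125.44   57.2    41.64 -121.64] [ 0.67 -0.68  0.43] 91.15866054358219 0.0
yel [332 209  10  11  70] [533.52 282.52  25.77] [495.88 266.62  -1.71] [552.01 296.37  30.36]
yel [347 214   8   8  42] [549.67 323.65  39.9 ] [507.84 312.35  -2.38] [562.83 337.83  44.36]
red [296 179  12  16  98] [494.42 160.38 105.59] [476.29 141.05  77.4 ] [505.05 179.85 135.85]
red [329 224  11  10  46] [586.4  272.18  22.87] [572.1  256.5   10.73] [598.11 287.62  27.57]
```

Released: the jig top reads 26 mm and the knob 40 mm, flat on the mat. Retreating along the grip.

Call:
send_rows --pt "-0.006 -0.016 0.025 0 0 0 1" --pt "-0.015 -0.042 0.064 0 0 0 1" --pt "-0.027 -0.075 0.115 0 0 0 1" --pt "-0.04 -0.11 0.167 0 0 0 1" --pt "-0.055 -0.15 0.228 0 0 0 1" --pt "-0.055 -0.15 0.3 0 0 0 1" --pt "-0.055 -0.15 0.35 0 0 0 1" --pt "-0.055 -0.15 0.35 0 0 0 1" --pt "-0.055 -0.15 0.35 0 0 0 1"

```text
time_s: 20.3
ee_pos: [450.9, 79.1, 245.4]
ee_rot: [144.8, -0.3, 160.0]
force: [-0.0, 0.4, -0.0]
gripper_width: 91.3
gripper_force: 0.0
```

```bash
python3 chk.py
```

```text
[450.9   79.1  245.42] [ -16.58    3.78  113.09   38.77   66.67 -103.5 ] [-0.03  0.43 -0.04] 91.32864315426254 0.0
yel [332 209  10  11  68] [532.33 282.67  25.27] [496.67 266.4   -0.6 ] [552.3  296.71  30.2 ]
yel [347 214   8   8  44] [549.47 323.62  40.07] [510.02 311.87   0.39] [564.22 340.04  46.59]
red [296 178  12  17 102] [493.12 160.03 106.18] [474.23 141.12  78.18] [505.83 179.86 127.91]
red [329 223  11  11  44] [586.04 272.29  23.16] [569.   256.71   9.45] [598.46 287.63  29.04]
```

```bash
python3 -c "
from workcell import env
print(env.job_done())"
```

```text
the job is handed in; nothing more can be done
None
```

I gripped the jig under the cabinet top, swung it onto the mat and released it; it lies flat about 7 mm from the mat's centre, with the reacher standing, jaws open, and the hand clear. I handed the job in at about 20 s; no verdict came back.

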